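# Fill the milling jar and hold the funnel up clear of it

## Robot

A 6-joint arm with a two-finger parallel gripper is mounted at the origin on the work surface. World frame = base frame: x ahead of the robot, y to its left, z up, the work surface at z = 0. Lengths are in m, angles in rad, forces in N, time in s.
With the tool pointing down it reaches from about 0.35 to 0.975 m from the base axis. Payload 4.9 kg.
Tool frame: the origin (TCP) lies at the very end of the fingers, on their centre line; the grasp point (between the pads) lies manip.grip_point_offset behind it (manip.grip_point_offset is the distance from the TCP to the grasp point, in m); z points along the fingers, y is the line along which they close (so a half turn about z gives the same grasp; the last joint's range is limited). The gripper opens to 85 mm and grips with 20 to 120 N. Pads are 22 mm wide; open, the fingers measure 114 mm over their backs; the gripper's body (76 mm by 85 mm) begins 54 mm behind the grasp point. The pads swing forward as they close: fully open they stand 13 mm farther back than shut.
Start: joints at [1.183, 0.053, 1.613, -0, 1.476, -0.119], TCP at [0.166, 0.603, 0.205] pointing down, gripper open.
Joint ranges: [-3.01, 3.01], [-1.01, 2.22], [0.06, 2.58], [-1.02, 4.17], [0.09, 2.62], [-3.14, 3.14]. Speed limits (rad/s): [2.57, 2.57, 3.14, 3.14, 3.14, 3.14].

## Interface

Orientations are given as a unit quaternion [w, x, y, z].
In Python, from plant import manip gives the robot as it stands.
- The arm moves only by the shell command python3 -m crank 'ROWS' [OPENING]. ROWS is JSON, a list of rows, each an object of numbers: "x", "y", "z": the shift along the tool's x, y, z in cm; "turn": the turn about the tool's z in rad. In form: [{"x": .., "y": .., "z": .., "turn": ..}, ...]. A call has 1 to 5 rows; each row shifts and turns the commanded pose from where the row before left it, along the tool's axes as they then stand; what a row does not reach is not made up. A row lasts 1/10 s, in which the tool goes at most 50 mm and 8.59 degrees, less where a joint would pass 70% of its speed; a pose out of reach is approached as far as the arm can. A call with a gripper value outside its range is refused whole. OPENING is the opening in per cent of the stroke, from 0 (shut) to 100 (fully open), set as the call begins (- or left out, the last holds). The fingers move at their own pace and stop on an object; the grip force is fixed at half the most. Time passes only in rows, so rows that do not move let the fingers close. It gives the time, the measured TCP pose, the force, the opening and the grip force at its end, in the units of the state.
- manip.state(): the state, without advancing time (a new reading comes with each control period).
- manip.grab_frame(name): name is "side" or "top"; returns (picture, depth): 420x560x3 uint8, red, green, blue; 420x560 float32, m along the optical axis (not along the pixel's ray), 0 where there is no reading.
- manip.camera_model(name): a dict with "mtx" (3x3 intrinsics, pixels), "world_to_cam" (4x4, takes a point from world to camera coordinates). Camera axes: x right, y down, z forward; pixel columns grow to the right and rows downward; lengths in m; the calibration is good to about 2 mm. A picture is of the moment at which its call begins. camera_model takes no time and is no camera call.
- manip.job_done(): hands the job in; it is judged then, once.
The state is a dict: "time": time; "joint_pos": joint angles; "joint_vel": joint speeds; "joint_efforts": joint torques, N m; "tool_pos": TCP position; "tool_rot": TCP orientation; "contact_force": force on the tool from outside, world axes, zero at the start; "ft_torque": the same for the moment, N m; "gripper_width": opening from 0.0 (shut) to 1.0 (fully open); "grasp_force": force on a finger pad.
Only numpy, scipy, OpenCV 4.12 (cv2) and the standard library are available. Lean on these libraries where they do the work, as an engineer would, in place of code of your own. Each camera call takes 0.05 s, during which the arm holds its last target. There are 200 camera calls.

## Task

Pour all five steel balls from the scoop through the blue funnel into the jar and stand the scoop, empty and upright, back on the bench. Then squeeze the yellow release button on the white grip head, draw the telescoping post up past its first stop to the second, topmost stop, and finish while still gripping the head and holding the funnel raised there, clear of the jar, so that a colleague can take the jar out. Leave the jar standing in its place and do not disturb the other things on the bench.

Things in the scene. Friction and masses are not known exactly. Their poses are not given: they have to be found in the camera images.
- stand: grey base plate (120 x 240 x 10 mm) of the funnel stand, fixed to the bench. Origin: on the bench directly under the jar and funnel axis; z up. The telescoping post stands 130 mm along its +y: an upright aluminium outer tube 32 mm square, top at 124 mm
- post (a joint): how far the post is drawn straight up, m: 0 = down, first stop 0.035, second stop 0.070 (end of travel). Carries funnel and grip head (0.36 to 0.61 kg, plus 1 N friction). A catch blocks it at 0 and at the first stop unless the button is held in. Nothing latches it at the second stop: let go and it drops to 0.047. A red band shows above the outer tube at each stop
- head_center (a point): centre of the white grip head on top of the post: a block 34 mm (stand x) x 40 mm (stand y) x 50 mm high, on the post axis. With the post down its centre is 185 mm above the bench, its underside at 160 mm, the funnel arm's top below it at 140 mm. Axes as the stand's. Grip it from above across stand x, one finger on the yellow button, the other on the bare face oppo squeezing presses the button
- release_face (a point): centre of the outer face of the yellow release button (24 mm wide x 28 mm high) in the grip head's +x face (stand x), standing 8 mm proud, 2 mm when fully pressed. It is pressed level, along stand -x
- release (a joint): how far the yellow release button is pressed, m: 0 = out, 0.006 = fully in. It is sprung: 2 N to start, 7 N fully in. Pressed at least 4.5 mm and kept so, it lets the post run freely past the catches at 0 and at the first stop
- funnel_rim (a point): centre of the blue funnel's round mouth, 145 mm above the bench with the post down: 120 mm across outside, about 112 mm inside, narrowing over 45 mm of height to a spout 32 mm wide inside. An aluminium arm carries it from the post. Its axis is the jar's
- spout_end (a point): lower end of the funnel's spout (38 mm outside diameter), on its axis; with the post down it hangs inside the jar, 60 mm above the bench
- jar: clear narrow jar standing loose between four small lugs on the base plate, 56 mm outside, 48 mm inside diameter, 88 mm high, 0.36 to 0.6 kg; origin: centre of its underside (10 mm above the bench); inner floor 4 mm above it
- scoop: aluminium scoop with an upright red handle, standing on the bench, 110 to 175 g. Origin: underside, under the middle of its bowl. Bowl: floor 60 x 56 mm, 4 mm thick, side and rear walls about 30 mm high; towards the scoop's -x the floor becomes a ramp that climbs 25 degrees to the open front lip at x = -66 mm, 21 mm high. It has to tip more than 25 degrees nose down to pour; 45 to 50 empties it
- scoop_handle (a point): where to grip the scoop's handle: 65 mm along scoop +x from its origin, 55 mm above the bench when it stands. The handle is an upright block 26 mm (scoop x) x 22 mm (scoop y), its top at 80 mm; grip it from above across scoop y
- scoop_lip (a point): middle of the upper edge of the scoop's front lip, over which the balls roll out (scoop -x end)
- ball0_center (a point): centre of dark steel milling ball 1 of 5, 14 mm diameter, 11 g; all five lie in the scoop's bowl at the start
- ball1_center (a point): centre of dark steel milling ball 2 of 5, 14 mm diameter, 11 g; all five lie in the scoop's bowl at the start
- ball2_center (a point): centre of dark steel milling ball 3 of 5, 14 mm diameter, 11 g; all five lie in the scoop's bowl at the start
- ball3_center (a point): centre of dark steel milling ball 4 of 5, 14 mm diameter, 11 g; all five lie in the scoop's bowl at the start
- ball4_center (a point): centre of dark steel milling ball 5 of 5, 14 mm diameter, 11 g; all five lie in the scoop's bowl at the start
- jar_lid: bystander: white jar lid, 60 mm disc with a knob, 26 mm high, on the bench; origin centre of underside
- sample_cup: bystander: cloudy plastic cup, 80 mm wide at the rim, 70 mm high; origin centre of underside
- amber_bottle: bystander: amber bottle, 60 mm diameter, 100 mm high; origin centre of underside
- orange_tub: bystander: orange tub with white lid, 72 mm diameter, 50 mm high; origin centre of underside
- wrench: bystander: steel wrench, 150 mm long, lying on the bench; origin at its middle
- gauge: bystander: steel pressure gauge lying on its back, 60 mm across, with a brass stem, 27 mm high; origin centre of underside
Things that resemble listed ones, but are neither listed nor needed, are in the scene too. Of the things like the scoop, leave any that is pink or turquoise; of the rest the smaller one is meant.

How it is judged:
By the outcome, as a careful person would: the job done as asked, in the order asked, and still so for the second after the job is handed in, while the arm keeps its last pose, push and grip.
It also fails if it takes over 72 s, if anything falls off the work surface, if the arm or the gripper's body presses on something with over 40 N, if the wrist force passes 120 N, or if a joint passes its speed limit or range.

## Working session

There is one attempt and no reset: what is moved stays moved. The work goes in short steps, Python scripts to look and compute and a shell command to move; the robot and the scene stay as the last step left them, time stands still between calls to the robot, and variables do not carry over. Pictures are saved under pics/ and viewed, at most 10 in all, crops included, and the job is handed in when it is done.

```bash
ls; mkdir -p pics
python3 - <<'E'
from plant import manip
import cv2,numpy as np
for n in("top","side"):
    p,d=manip.grab_frame(n)
    cv2.imwrite(f"pics/{n}0.png",cv2.resize(p[:,:,::-1],(800,600),interpolation=cv2.INTER_CUBIC)); np.save(f"pics/{n}0d.npy",d); np.save(f"pics/{n}0p.npy",p)
    c=manip.camera_model(n); print(n,np.round(c["mtx"],1).tolist(),np.round(c["world_to_cam"],3).tolist())
print(manip.state(), manip.grip_point_offset)
E
```

```text
pics
top [[513.8, 0.0, 280.9], [0.0, 513.8, 207.1], [0.0, 0.0, 1.0]] [[0.015, -1.0, -0.004, -0.054], [-0.998, -0.015, -0.067, 0.539], [0.067, 0.005, -0.998, 1.512], [0.0, 0.0, 0.0, 1.0]]
side [[515.1, 0.0, 272.3], [0.0, 515.1, 217.9], [0.0, 0.0, 1.0]] [[0.777, -0.629, -0.021, -0.44], [-0.411, -0.482, -0.773, 0.304], [0.476, 0.61, -0.634, 1.496], [0.0, 0.0, 0.0, 1.0]]
{'time': 0.1, 'joint_pos': array([ 1.18298878e+00,  5.32982371e-02,  1.61417069e+00, -3.76446844e-05,
        1.47600179e+00, -1.19003157e-01]), 'joint_vel': array([-0.00043658, -0.00021293, -0.00237679,  0.00024238,  0.00218418,
        0.00015363]), 'joint_efforts': array([-1.49052667e-04, -3.94908607e+01, -3.71361423e+01, -1.54504914e-04,
        4.02199905e-03,  2.20261671e-05]), 'tool_pos': array([0.1657634 , 0.60197433, 0.20417306]), 'tool_rot': array([-2.17278207e-04,  1.33996077e-01,  9.90981417e-01, -9.13735946e-04]), 'contact_force': array([0.16239234, 0.12448884, 0.86436111]), 'ft_torque': array([-0.02292652, -0.05979063,  0.00859071]), 'grasp_force': 0.0, 'gripper_width': 0.9997595009485333} 0.0187
```

View pics/top0.png

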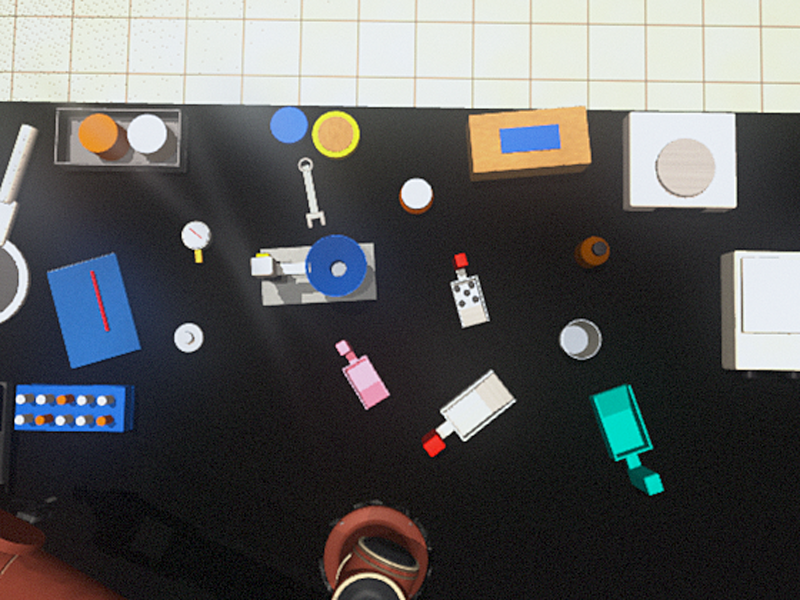

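View pics/side0.png

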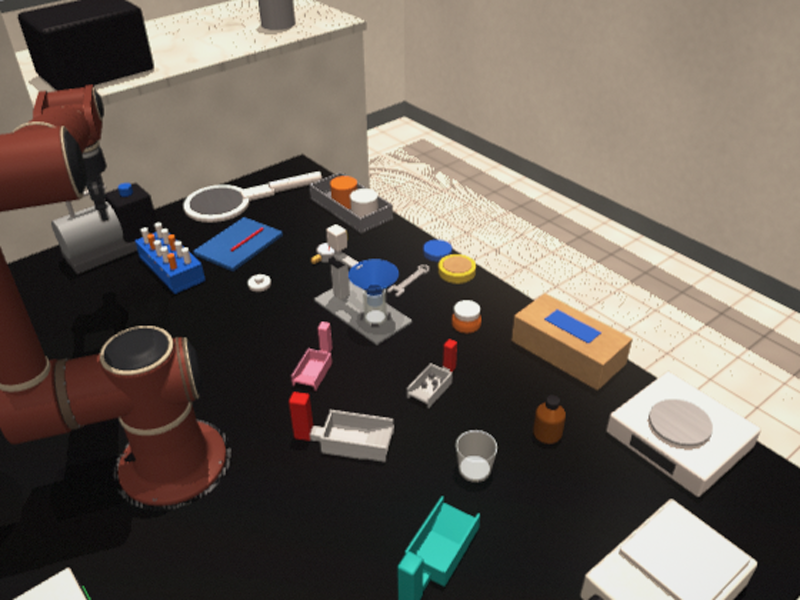

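The top view shows the wanted scoop (balls in it) with its handle at about (461,261) and lip at (473,325). The funnel is at (337,266), the head at (262,264) and the yellow button at (262,255), on world +x. Next I turn these into world positions.

```bash
cat > h.py <<'E'
from plant import manip
import cv2,numpy as np
def pts(n,d):
    c=manip.camera_model(n);K=c["mtx"];T=np.linalg.inv(c["world_to_cam"])
    v,u=np.mgrid[:d.shape[0],:d.shape[1]]
    P=np.stack([(u-K[0,2])/K[0,0]*d,(v-K[1,2])/K[1,1]*d,d],-1)
    return P@T[:3,:3].T+T[:3,3]
def proj(n,p):
    c=manip.camera_model(n);q=c["world_to_cam"]@np.append(p,1);q=c["mtx"]@q[:3];return q[:2]/q[2]
def rect(W,m):
    (cx,cy),(w,h),a=cv2.minAreaRect(W[m][:,:2].astype(np.float32)*1000);return np.round([cx,cy,w,h,a],1)
E
python3 - <<'E'
from h import *
for n in("top","side"):
    p=np.load(f"pics/{n}0p.npy").astype(int);d=np.load(f"pics/{n}0d.npy");W=pts(n,d);R,G,B=p[...,0],p[...,1],p[...,2]
    ok=d>0
    v,u=np.mgrid[:420,:560]
    box=(lambda a,b,c,e:(u>a/1.4286)&(u<c/1.4286)&(v>b/1.4286)&(v<e/1.4286)&ok)
    if n=="top": hb,fb,gb,sb=box(440,245,480,280),box(295,225,380,305),box(240,240,285,285),box(445,265,495,335)
    else: hb,fb,gb,sb=box(435,330,465,375),box(340,250,410,310),box(320,220,355,255),box(400,360,460,410)
    red=hb&(R>110)&(G<70)
    print(n,"red",red.sum(),np.round(np.percentile(W[red],[2,50,98],axis=0),4).tolist())
    t=red&(W[...,2]>.072)
    if t.sum()>3:print(" redtop",rect(W,t),W[t].mean(0).round(4))
    bl=fb&(B>90)&(R<70)
    r=bl&(W[...,2]>.138)
    print(" funnel rim",cv2.minEnclosingCircle(W[r][:,:2].astype(np.float32)),W[r][:,2].mean())
    ye=gb&(R>130)&(B<90);print(" yellow",ye.sum(),np.round(np.percentile(W[ye],[2,50,98],axis=0),4).tolist() if ye.sum() else "")
    t=gb&(W[...,2]>.203)&(W[...,2]<.22);print(" headtop",t.sum(),rect(W,t),W[t].mean(0).round(4))
    s=sb&(W[...,2]>.006)&(W[...,2]<.045)&~((R>110)&(G<70));print(" scoop",rect(W,s))
    pl=(W[...,2]>.006)&(W[...,2]<.014)&box(255,235,380,310)&(abs(R-B)<40) if n=="top" else None
    if pl is not None: print(" plate",rect(W,pl))
p=np.load("pics/top0p.npy")[:,:,::-1]
a=cv2.resize(p[165:235,300:360],(600,600*7//6)[:2],interpolation=cv2.INTER_CUBIC)
b=cv2.resize(p[155:225,165:275],(0,0),fx=3.6,fy=4.0)
q=np.load("pics/side0p.npy")[:,:,::-1]
A=cv2.resize(p[170:235,305:355],(400,520),interpolation=cv2.INTER_CUBIC);Bq=cv2.resize(q[230:290,275:330],(400,436),interpolation=cv2.INTER_CUBIC)
Bq=cv2.copyMakeBorder(Bq,0,520-436,0,0,cv2.BORDER_CONSTANT)
cv2.imwrite("pics/crop1.png",np.hstack([A,Bq]))
E
```

```text
top red 74 [[0.5983, -0.1835, -0.0022], [0.6125, -0.1654, 0.0772], [0.6339, -0.1514, 0.0863]]
 redtop [ 609.7 -163.1   25.    20.8   14.9] [ 0.6096 -0.1632  0.0787]
 funnel rim ((0.5883662700653076, 0.08237416297197342), 0.059051573276519775) 0.14247190237972568
 yellow 17 [[0.5978, 0.2027, -0.0022], [0.6008, 0.2179, 0.1968], [0.6281, 0.2606, 0.2039]]
 headtop 198 [580.2 211.7  37.9  41.7   6.2] [0.5784 0.2113 0.209 ]
 scoop [ 533.6 -189.7  143.3  101.7    0.6]
 plate [588.1 132.5 154.  259.1   0.9]
side red 98 [[0.5955, -0.1774, 0.0058], [0.6032, -0.1681, 0.0739], [0.7204, -0.0891, 0.083]]
 redtop [ 608.4 -164.2   32.2   24.7   12.2] [ 0.6079 -0.1651  0.0794]
 funnel rim ((0.5886144638061523, 0.08238710463047028), 0.06305564939975739) 0.1427885725834228
 yellow 0 
 headtop 80 [576.3 209.1  41.4  43.7  15.9] [0.5754 0.2073 0.2091]
 scoop [ 542.6 -177.6  142.2  127.1   43.6]
```

View pics/crop1.png

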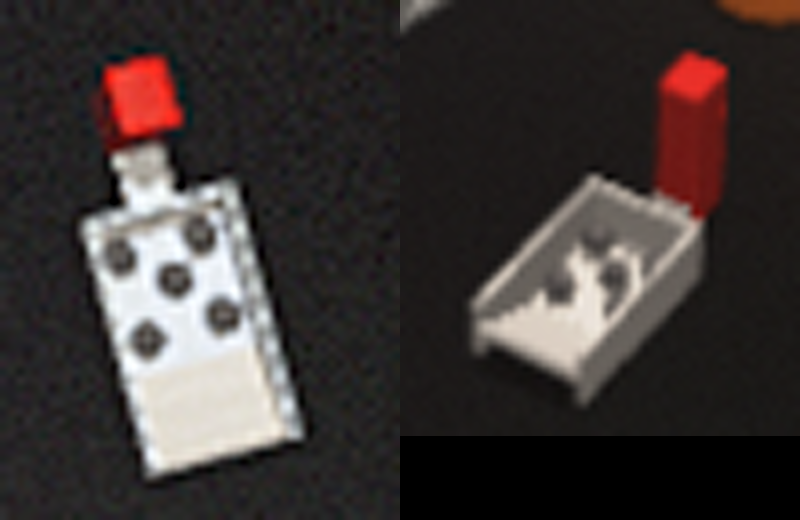

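The crop shows the handle's red top at about (143,97), the lip corners at (155,472) and (298,435), and all five balls in the bowl. I'll work out the scoop yaw and the move vector.

```bash
cat >> h.py <<'E'
def back(n,u,v,z):
    c=manip.camera_model(n);T=np.linalg.inv(c["world_to_cam"]);r=T[:3,:3]@np.linalg.solve(c["mtx"],[u,v,1]);o=T[:3,3]
    return o+r*(z-o[2])/r[2]
def go(x,y,z,yawy=None):
    """cm along tool x,y,z from measured pose to target; yawy: wanted world yaw (deg) of tool y -> turn"""
    from scipy.spatial.transform import Rotation as Ro
    s=manip.state();q=s["tool_rot"];R=Ro.from_quat([q[1],q[2],q[3],q[0]]).as_matrix()
    yaw=np.degrees(np.arctan2(R[1,1],R[0,1]));d=np.array([x,y,z])-s["tool_pos"]
    print("yaw_y",yaw.round(2),"delta cm",(R.T@d*100).round(2))
    if yawy is not None:
        t=yaw-yawy;Rn=R@Ro.from_euler('z',np.radians(t)).as_matrix();print("turn",np.radians(t).round(3),"delta after turn",(Rn.T@d*100).round(2))
E
python3 - <<'E'
from h import *
a=back("top",305+155/8,170+472/8,.02);b=back("top",305+298/8,170+435/8,.02);h=back("top",305+143/8,170+97/8,.08)
print(a,b,h); l=(a+b)/2; print("yaw",np.degrees(np.arctan2(*(h-l)[[1,0]])), np.degrees(np.arctan2(*(a-b)[[1,0]])), np.linalg.norm((h-l)[:2]))
go(.609,-.164,.205,104)
E
```

```text
[ 0.47659384 -0.17542422  0.02      ] [ 0.49111733 -0.2282872   0.02      ] [ 0.60920538 -0.16501645  0.08      ]
yaw 16.377622279681603 105.36231614462962 0.13065107959002795
yaw_y 74.6 delta cm [-6.307e+01 -6.208e+01  2.000e-02]
turn -0.513 delta after turn [-2.448e+01 -8.505e+01  2.000e-02]
```

```bash
python3 -m crank '[{"z":-3,"turn":-0.128},{"z":-3,"turn":-0.128},{"z":-3,"turn":-0.128},{"z":-1,"turn":-0.128}]' 70
```

```text
schema error: expected keys x, y, z, turn
```

```bash
python3 -m crank '[{"x":0,"y":0,"z":-3,"turn":-0.133},{"x":0,"y":0,"z":-3,"turn":-0.133},{"x":0,"y":0,"z":-3,"turn":-0.133},{"x":0,"y":0,"z":-1,"turn":-0.133}]' 70; python3 -c "
from h import *
go(.609,-.164,.205,105)"
```

```text
time: 0.5
tool_pos: [0.1664, 0.6036, 0.3093]
tool_rot: [0.001, -0.134, 0.991, 0.002]
contact_force: [-0.5, -0.2, 0.4]
gripper_width: 0.7
grasp_force: 0.0
yaw_y 105.4 delta cm [-22.26 -85.8   10.15]
turn 0.007 delta after turn [-22.85 -85.64  10.15]
```

```bash
R='x'; python3 -m crank '[{"x":-1.25,"y":-4.8,"z":0,"turn":0},{"x":-1.25,"y":-4.8,"z":0,"turn":0},{"x":-1.25,"y":-4.8,"z":0,"turn":0},{"x":-1.25,"y":-4.8,"z":0,"turn":0},{"x":-1.25,"y":-4.8,"z":0,"turn":0}]' |head -2;  python3 -m crank '[{"x":-1.25,"y":-4.8,"z":0,"turn":0},{"x":-1.25,"y":-4.8,"z":0,"turn":0},{"x":-1.25,"y":-4.8,"z":0,"turn":0},{"x":-1.25,"y":-4.8,"z":0,"turn":0},{"x":-1.25,"y":-4.8,"z":0,"turn":0}]' |head -2;  python3 -m crank '[{"x":-1.25,"y":-4.8,"z":0,"turn":0},{"x":-1.25,"y":-4.8,"z":0,"turn":0},{"x":-1.25,"y":-4.8,"z":0,"turn":0},{"x":-1.25,"y":-4.8,"z":0,"turn":0},{"x":0,"y":0,"z":0,"turn":0}]' |head -2; python3 -c "
from h import *
go(.609,-.164,.043,105)"
```

```text
time: 1.0
tool_pos: [0.2891, 0.3852, 0.3047]
time: 1.5
tool_pos: [0.4119, 0.1697, 0.305]
time: 2.0
tool_pos: [0.511, -0.0054, 0.3038]
yaw_y 104.7 delta cm [ -5.52 -17.81  26.08]
turn -0.005 delta after turn [ -5.43 -17.84  26.08]
```

```bash
python3 -m crank '[{"x":-1.4,"y":-4.4,"z":1.5,"turn":0},{"x":-1.4,"y":-4.4,"z":1.5,"turn":0},{"x":-1.4,"y":-4.4,"z":1.5,"turn":0},{"x":-1.3,"y":-4.5,"z":1.5,"turn":-0.01},{"x":0,"y":0,"z":4,"turn":0}]' 60 |head -2;  python3 -m crank '[{"x":0,"y":0,"z":4,"turn":0},{"x":0,"y":0,"z":2,"turn":0},{"x":0,"y":0,"z":0,"turn":0},{"x":0,"y":0,"z":0,"turn":0}]'
python3 - <<'E'
from h import *
go(.609,-.164,.043,105.3)
ims=[]
for n,(x,y,z) in (("top",(.58,-.175,.06)),("side",(.59,-.17,.06))):
    p,d=manip.grab_frame(n);u,v=proj(n,np.array([x,y,z])).astype(int)
    ims.append(cv2.resize(p[v-45:v+45,u-30:u+30,::-1],(400,600),interpolation=cv2.INTER_CUBIC))
    print(n,u,v)
cv2.imwrite("pics/c2.png",np.hstack(ims))
E
```

```text
time: 2.5
tool_pos: [0.6124, -0.162, 0.2077]
time: 2.9
tool_pos: [0.609, -0.1569, 0.1455]
tool_rot: [-0.0, -0.136, 0.991, 0.0]
contact_force: [-0.1, -0.0, 0.1]
gripper_width: 0.597
grasp_force: 0.0
yaw_y 105.68 delta cm [ 0.19 -0.69 10.25]
turn 0.007 delta after turn [ 0.18 -0.69 10.25]
top 325 192
side 311 248
```

View pics/c2.png

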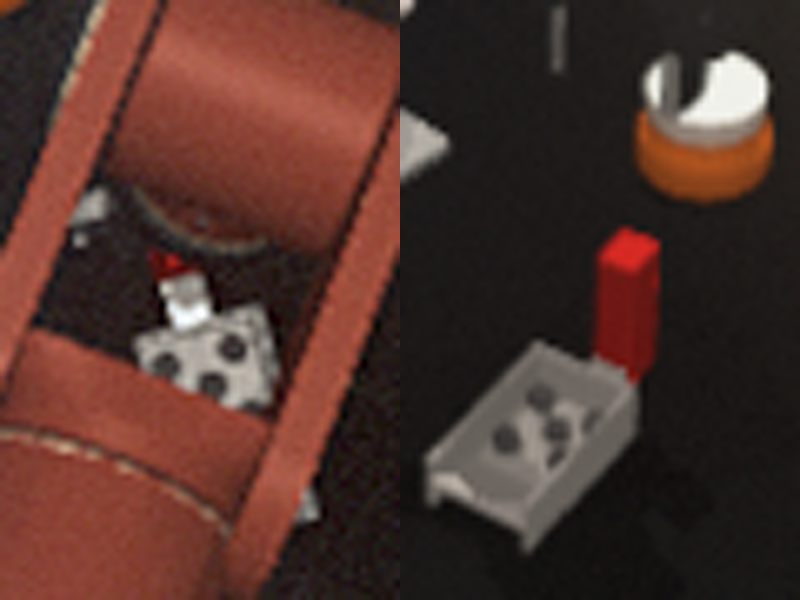

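The picture shows both fingers straddling the handle (side crop, around (560,40) and (685,70)), which is about as expected. Now descend and grip.

```bash
python3 -m crank '[{"x":0.2,"y":-0.7,"z":2,"turn":0},{"x":0,"y":0,"z":3,"turn":0},{"x":0,"y":0,"z":3,"turn":0},{"x":0,"y":0,"z":2.2,"turn":0},{"x":0,"y":0,"z":0,"turn":0}]' 50 |sed -n 2,4p;  python3 -m crank '[{"x":0,"y":0,"z":0,"turn":0},{"x":0,"y":0,"z":0,"turn":0},{"x":0,"y":0,"z":0,"turn":0},{"x":0,"y":0,"z":0,"turn":0},{"x":0,"y":0,"z":0,"turn":0}]' 24;python3 -m crank '[{"x":0,"y":0,"z":0,"turn":0},{"x":0,"y":0,"z":0,"turn":0},{"x":0,"y":0,"z":0,"turn":0}]' 24
```

```text
tool_pos: [0.6074, -0.1639, 0.0414]
tool_rot: [-0.002, -0.136, 0.991, 0.001]
contact_force: [0.0, 0.1, 1.0]
time: 4.0
tool_pos: [0.6111, -0.1651, 0.046]
tool_rot: [0.002, -0.136, 0.991, -0.001]
contact_force: [1.7, 2.4, 7.3]
gripper_width: 0.25
grasp_force: 28.0
time: 4.3
tool_pos: [0.6111, -0.1651, 0.0461]
tool_rot: [0.002, -0.136, 0.991, -0.001]
contact_force: [2.1, 2.4, 6.7]
gripper_width: 0.245
grasp_force: 28.0
```

```bash
python3 -m crank '[{"x":0,"y":0,"z":0,"turn":0},{"x":0,"y":0,"z":0,"turn":0}]' 24.7|tail -3;python3 -m crank '[{"x":0,"y":0,"z":0,"turn":0},{"x":0,"y":0,"z":0,"turn":0}]' 25.4|tail -3; python3 -m crank '[{"x":0,"y":0,"z":-0.5,"turn":0},{"x":0,"y":0,"z":-0.5,"turn":0},{"x":0,"y":0,"z":0,"turn":0}]' 22
```

```text
contact_force: [2.5, 2.2, 5.2]
gripper_width: 0.249
grasp_force: 24.5
contact_force: [1.7, 2.1, 6.2]
gripper_width: 0.255
grasp_force: 8.9
time: 5.0
tool_pos: [0.6087, -0.1648, 0.0535]
tool_rot: [-0.0, -0.136, 0.991, -0.0]
contact_force: [-0.1, -0.8, -0.6]
gripper_width: 0.237
grasp_force: 58.0
```

Grip force scales with the commanded opening, so a light grip lets the scoop pivot about the pads. I'll tilt it to about 20° against the bench first, then clamp it.

```bash
python3 -m crank '[{"x":0,"y":0,"z":0.75,"turn":0},{"x":0,"y":0,"z":0,"turn":0}]' |sed -n 2,6p; python3 -m crank '[{"x":0,"y":0,"z":0,"turn":0},{"x":0.3,"y":0,"z":-0.4,"turn":0},{"x":0.3,"y":0,"z":-0.4,"turn":0},{"x":0.3,"y":0,"z":-0.4,"turn":0},{"x":0.35,"y":0,"z":-0.4,"turn":0}]' 25.4 |sed -n 2,6p; python3 -m crank '[{"x":0.4,"y":0,"z":-0.4,"turn":0},{"x":0.4,"y":0,"z":-0.35,"turn":0},{"x":0.4,"y":0,"z":-0.3,"turn":0},{"x":0,"y":0,"z":0,"turn":0}]' |sed -n 2,6p;  python3 -m crank '[{"x":0,"y":0,"z":0,"turn":0},{"x":0,"y":0,"z":0,"turn":0},{"x":0,"y":0,"z":-2,"turn":0},{"x":0,"y":0,"z":-2,"turn":0},{"x":0,"y":0,"z":0,"turn":0}]' 20;  python3 - <<'E'
from h import *
p,d=manip.grab_frame("side");u,v=proj("side",np.array([.56,-.17,.08])).astype(int)
cv2.imwrite("pics/c3.png",cv2.resize(p[v-50:v+50,u-60:u+60,::-1],(720,600),interpolation=cv2.INTER_CUBIC));print(u,v)
E
```

```text
tool_pos: [0.6096, -0.1649, 0.0462]
tool_rot: [0.001, -0.136, 0.991, -0.0]
contact_force: [1.1, 0.5, 1.9]
gripper_width: 0.232
grasp_force: 58.4
tool_pos: [0.5961, -0.168, 0.0616]
tool_rot: [-0.0, -0.136, 0.991, 0.0]
contact_force: [0.1, 0.2, -1.2]
gripper_width: 0.253
grasp_force: 7.9
tool_pos: [0.5852, -0.1716, 0.073]
tool_rot: [0.0, -0.136, 0.991, -0.0]
contact_force: [0.2, -0.4, -3.1]
gripper_width: 0.252
grasp_force: 7.8
time: 6.6
tool_pos: [0.5876, -0.1721, 0.1157]
tool_rot: [0.003, -0.136, 0.991, -0.002]
contact_force: [0.8, -0.3, -1.0]
gripper_width: 0.234
grasp_force: 59.0
304 247
```

View pics/c3.png

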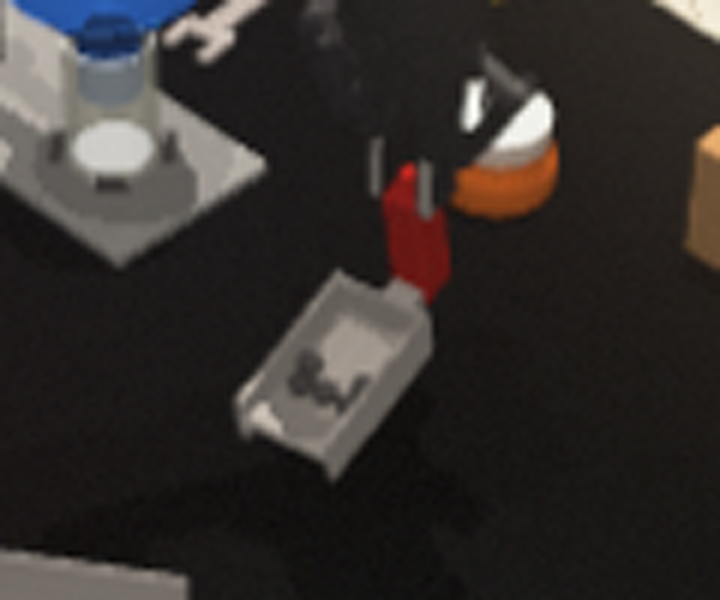

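The scoop is tilted about 20° nose down, the balls have gathered at the foot of the ramp (around (330,380)), and the grip sits near the handle top. Carrying it gently to the funnel.

```bash
python3 -m crank '[{"x":-0.3,"y":0.2,"z":-0.7,"turn":0},{"x":-0.6,"y":0.4,"z":-1.4,"turn":0},{"x":-0.7,"y":0.4,"z":-1.6,"turn":0},{"x":-0.7,"y":0.5,"z":-1.6,"turn":0},{"x":-0.7,"y":0.5,"z":-1.6,"turn":0}]'|head -2;  python3 -m crank '[{"x":-0.7,"y":0.5,"z":-1.6,"turn":0},{"x":-0.7,"y":0.6,"z":-1.6,"turn":0},{"x":-0.7,"y":0.8,"z":-1.6,"turn":0},{"x":-0.7,"y":1,"z":-1.2,"turn":0},{"x":-0.7,"y":1.3,"z":-0.6,"turn":0}]'|head -2; python3 -m crank '[{"x":-0.7,"y":1.5,"z":0,"turn":0},{"x":-0.7,"y":1.6,"z":0,"turn":0},{"x":-0.7,"y":1.6,"z":0,"turn":0},{"x":-0.7,"y":1.6,"z":0,"turn":0},{"x":-0.7,"y":1.6,"z":0,"turn":0}]'|head -2; python3 -m crank '[{"x":-0.7,"y":1.6,"z":0,"turn":0},{"x":-0.7,"y":1.6,"z":0,"turn":0},{"x":-0.7,"y":1.6,"z":0,"turn":0},{"x":-0.7,"y":1.6,"z":0,"turn":0},{"x":-0.7,"y":1.6,"z":0,"turn":0}]';python3 - <<'E'
from h import *
go(.670,.105,.25,105.6)
p,d=manip.grab_frame("side");u,v=proj("side",np.array([.60,.08,.18])).astype(int)
cv2.imwrite("pics/c4.png",cv2.resize(p[v-60:v+60,u-60:u+60,::-1],(600,600),interpolation=cv2.INTER_CUBIC));print(u,v)
E
```

```text
time: 7.15
tool_pos: [0.6098, -0.1433, 0.1834]
time: 7.65
tool_pos: [0.6321, -0.0933, 0.2494]
time: 8.15
tool_pos: [0.6434, -0.0068, 0.2466]
time: 8.65
tool_pos: [0.6559, 0.0794, 0.2473]
tool_rot: [0.0, -0.136, 0.991, 0.0]
contact_force: [0.6, 1.0, -1.9]
gripper_width: 0.234
grasp_force: 59.0
yaw_y 105.65 delta cm [-2.05  2.08 -0.27]
turn 0.001 delta after turn [-2.05  2.08 -0.27]
264 181
```

View pics/c4.png

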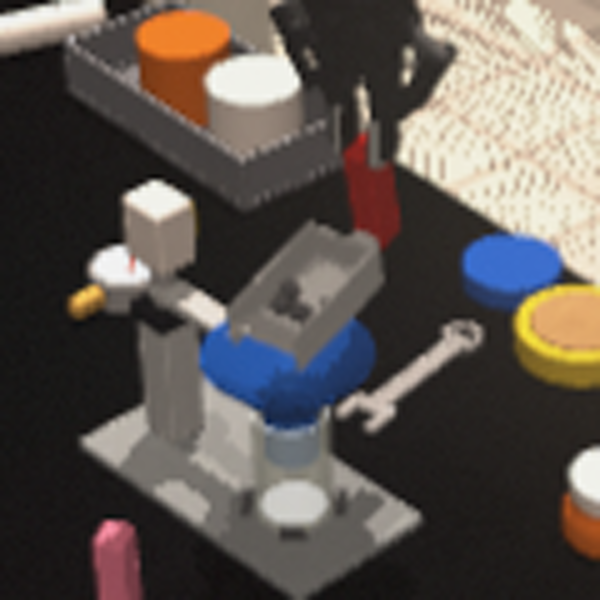

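Scoop held level sideways over the funnel with the balls still in it at about (290,300); the lip is near (270,345). Shifting the last 2 cm and loosening a little, with a numeric tilt readout from the red handle.

```bash
cat >> h.py <<'E'
def tilt():
    p,d=manip.grab_frame("side");W=pts("side",d);t=manip.state()["tool_pos"];p=p.astype(int)
    m=(p[...,0]>70)&(p[...,1]<50)&(p[...,2]<50)&(np.linalg.norm(W-t,axis=-1)<.09)&(d>0)
    v,u=np.nonzero(m);a=np.array([u.mean(),v.mean()]);w=np.linalg.svd(np.c_[u,v]-a,full_matrices=False)[2][0]
    w=w*np.sign(w[1]);obs=np.degrees(np.arctan2(w[0],w[1]))
    c=W[m].mean(0);best=min(range(-10,90),key=lambda k:abs(f(c,k)-obs));print("npx",m.sum(),"tilt~",best)
    g=(np.linalg.norm(W-(t+[-.08,-.02,-.07]),axis=-1)<.1)&(p.max(-1)<75)
    return p
def f(c,k,yaw=195.6):
    k=np.radians(k);y=np.radians(yaw);dn=np.array([-np.cos(y)*np.sin(k),-np.sin(y)*np.sin(k),-np.cos(k)])
    a,b=proj("side",c),proj("side",c+.01*dn);return np.degrees(np.arctan2(*(b-a)))
E
python3 -m crank '[{"x":-0.5,"y":0.8,"z":0,"turn":0},{"x":-0.5,"y":0.6,"z":0,"turn":0},{"x":-0.5,"y":0.4,"z":0,"turn":0},{"x":-0.4,"y":0.2,"z":0,"turn":0},{"x":0,"y":0,"z":0,"turn":0}]'|head -2; python3 -c "
from h import *
tilt()"
python3 -m crank '[{"x":0,"y":0,"z":0,"turn":0},{"x":0,"y":0,"z":0,"turn":0}]' 25; python3 -c "
from h import *
tilt()"
```

```text
time: 9.2
tool_pos: [0.669, 0.1024, 0.2472]
npx 142 tilt~ 22
time: 9.45
tool_pos: [0.6685, 0.102, 0.2473]
tool_rot: [-0.0, -0.136, 0.991, -0.0]
contact_force: [0.1, 1.1, -2.0]
gripper_width: 0.249
grasp_force: 16.7
npx 142 tilt~ 22
```

```bash
python3 -m crank '[{"x":0,"y":0,"z":0,"turn":0},{"x":0,"y":0,"z":0,"turn":0}]' 25.3|tail -2; python3 -c "
from h import *
tilt()"
python3 -m crank '[{"x":0,"y":0,"z":0,"turn":0},{"x":0,"y":0,"z":0,"turn":0}]' 25.5|tail -2; python3 -c "
from h import *
tilt()"
```

```text
gripper_width: 0.253
grasp_force: 10.1
npx 146 tilt~ 22
gripper_width: 0.255
grasp_force: 5.4
npx 122 tilt~ 33
```

```bash
python3 -m crank '[{"x":0.4,"y":0,"z":0,"turn":0},{"x":0.4,"y":0,"z":0,"turn":0}]' 25.5|tail -2; python3 -c "
from h import *
tilt()"
python3 -m crank '[{"x":0.4,"y":0,"z":0,"turn":0},{"x":0.4,"y":0,"z":0,"turn":0}]'|sed -n 2,6p; python3 -c "
from h import *
p=tilt()
u,v=proj('side',np.array([.60,.08,.18])).astype(int)
cv2.imwrite('pics/c5.png',cv2.resize(p[v-60:v+60,u-60:u+60,::-1].astype(np.uint8),(600,600),interpolation=cv2.INTER_CUBIC))"
```

```text
gripper_width: 0.252
grasp_force: 5.1
npx 92 tilt~ 46
tool_pos: [0.6528, 0.0979, 0.2474]
tool_rot: [0.0, -0.136, 0.991, -0.0]
contact_force: [-0.9, 0.0, -1.2]
gripper_width: 0.259
grasp_force: 5.1
npx 92 tilt~ 47
```

View pics/c5.png

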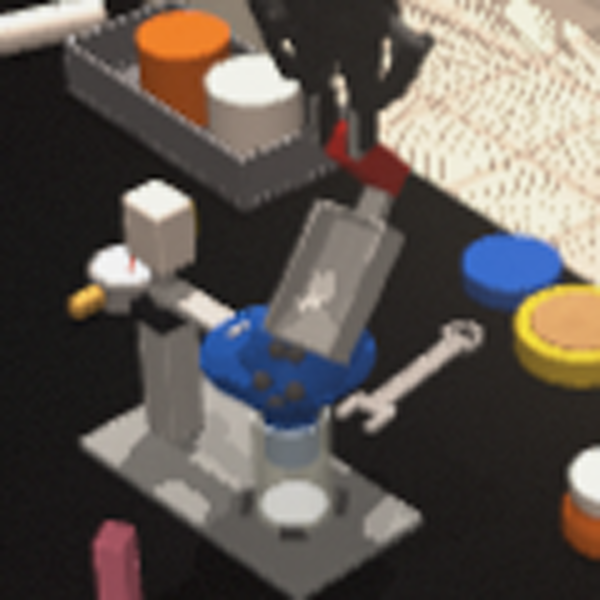

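All five balls are rolling inside the funnel mouth and the bowl looks empty. Clamp, lift away, and carry the scoop back to its place.

```bash
python3 -m crank '[{"x":0,"y":0,"z":0,"turn":0},{"x":0,"y":0,"z":0,"turn":0},{"x":0,"y":0,"z":0,"turn":0},{"x":0,"y":0,"z":-2,"turn":0},{"x":0,"y":0,"z":-3,"turn":0}]' 20|tail -2; python3 -m crank '[{"x":0.9,"y":-2,"z":0,"turn":0},{"x":1.8,"y":-3,"z":0,"turn":0},{"x":2,"y":-3,"z":0,"turn":0},{"x":2,"y":-3,"z":0,"turn":0},{"x":2,"y":-3,"z":0,"turn":0}]'|head -2; python3 -m crank '[{"x":2,"y":-3,"z":0,"turn":0},{"x":2,"y":-3,"z":2,"turn":0},{"x":2,"y":-2.2,"z":4,"turn":0},{"x":2,"y":-1,"z":4,"turn":0},{"x":1,"y":-1,"z":3,"turn":0}]'|head -2; python3 -m crank '[{"x":0.5,"y":0,"z":3,"turn":0},{"x":0,"y":0,"z":0,"turn":0},{"x":0,"y":0,"z":0,"turn":0}]'; python3 -c "
from h import *
tilt(); go(.537,-.185,.12,105.6)
p,d=manip.grab_frame('side');a,b=proj('side',np.array([.59,.08,.03])).astype(int);g=cv2.resize(p[b-40:b+40,a-40:a+40,::-1],(600,600),interpolation=cv2.INTER_CUBIC)
cv2.imwrite('pics/c6.png',g)"
```

```text
gripper_width: 0.23
grasp_force: 58.8
time: 11.5
tool_pos: [0.6067, -0.0614, 0.2974]
time: 12.0
tool_pos: [0.546, -0.1835, 0.1646]
time: 12.3
tool_pos: [0.5434, -0.184, 0.1376]
tool_rot: [-0.0, -0.136, 0.991, 0.0]
contact_force: [-0.3, -0.9, -1.0]
gripper_width: 0.23
grasp_force: 59.0
npx 90 tilt~ 44
yaw_y 105.67 delta cm [0.74 0.15 1.93]
turn 0.001 delta after turn [0.74 0.15 1.93]
```

View pics/c6.png

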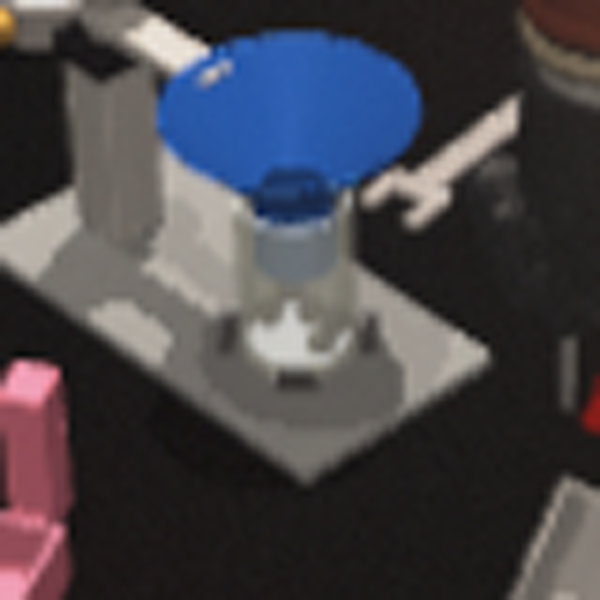

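The funnel is empty and dark balls show at the bottom of the jar (around (300,330)). Now I right the scoop: lip onto the bench, light grip, then down and back.

```bash
python3 -m crank '[{"x":0,"y":0,"z":1,"turn":0},{"x":0,"y":0,"z":1,"turn":0},{"x":0,"y":0,"z":1.2,"turn":0},{"x":0,"y":0,"z":0,"turn":0}]' 20|sed -n 2,6p; python3 -m crank '[{"x":0,"y":0,"z":0,"turn":0},{"x":-0.6,"y":0,"z":0.4,"turn":0},{"x":-0.6,"y":0,"z":0.4,"turn":0},{"x":-0.6,"y":0,"z":0.4,"turn":0},{"x":-0.6,"y":0,"z":0.5,"turn":0}]' 25.3|sed -n 2,6p; python3 -c "
from h import *
tilt()";  python3 -m crank '[{"x":-0.6,"y":0,"z":0.5,"turn":0},{"x":-0.6,"y":0,"z":0.5,"turn":0},{"x":-0.6,"y":0,"z":0.5,"turn":0},{"x":-0.6,"y":0,"z":0.5,"turn":0},{"x":-0.5,"y":0,"z":0.5,"turn":0}]'|sed -n 2,6p; python3 -c "
from h import *
tilt()"
```

```text
tool_pos: [0.5499, -0.1846, 0.1124]
tool_rot: [0.008, -0.136, 0.991, -0.002]
contact_force: [5.1, 5.1, 19.1]
gripper_width: 0.228
grasp_force: 61.1
tool_pos: [0.5717, -0.1781, 0.093]
tool_rot: [0.006, -0.136, 0.991, -0.002]
contact_force: [5.1, 2.5, 10.2]
gripper_width: 0.248
grasp_force: 10.3
npx 96 tilt~ 30
tool_pos: [0.5951, -0.1697, 0.0633]
tool_rot: [0.0, -0.136, 0.991, -0.0]
contact_force: [1.4, 0.0, 0.7]
gripper_width: 0.253
grasp_force: 8.7
npx 115 tilt~ 23
```

```bash
python3 -m crank '[{"x":-0.5,"y":0,"z":0.4,"turn":0},{"x":-0.4,"y":0,"z":0.4,"turn":0},{"x":-0.4,"y":0,"z":0.4,"turn":0},{"x":-0.3,"y":0,"z":0.3,"turn":0},{"x":0,"y":0,"z":0,"turn":0}]' 25.5|sed -n 2,6p; python3 -c "
from h import *
tilt()";  python3 -m crank '[{"x":-0.2,"y":0,"z":0.3,"turn":0},{"x":-0.2,"y":0,"z":0.2,"turn":0},{"x":0,"y":0,"z":0,"turn":0}]'|sed -n 2,6p
python3 - <<'E'
from h import *
p=tilt();u,v=proj("side",np.array([.56,-.17,.05])).astype(int)
cv2.imwrite("pics/c7.png",cv2.resize(p[v-50:v+50,u-60:u+60,::-1].astype(np.uint8),(720,600),interpolation=cv2.INTER_CUBIC))
E
```

```text
tool_pos: [0.6094, -0.1652, 0.0474]
tool_rot: [-0.001, -0.136, 0.991, 0.0]
contact_force: [-0.8, -0.3, -0.7]
gripper_width: 0.259
grasp_force: 4.8
npx 131 tilt~ 13
tool_pos: [0.614, -0.1645, 0.0436]
tool_rot: [0.0, -0.136, 0.991, -0.0]
contact_force: [0.2, -0.8, -0.6]
gripper_width: 0.255
grasp_force: 4.9
npx 132 tilt~ 14
```

View pics/c7.png

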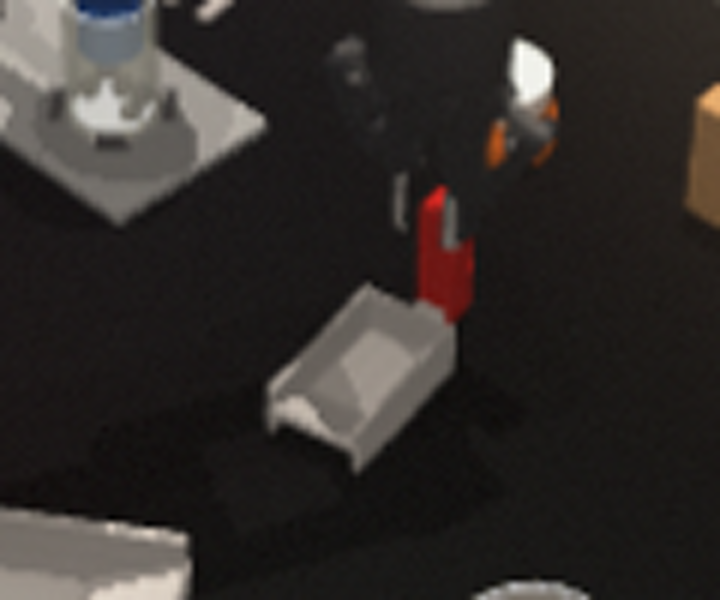

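The scoop is empty and within about 12° of upright, with its front floor edge on the bench. Lower a bit more, then release.

```bash
python3 -m crank '[{"x":-0.2,"y":0,"z":0.3,"turn":0},{"x":-0.2,"y":0,"z":0.3,"turn":0},{"x":0,"y":0,"z":0.3,"turn":0},{"x":0,"y":0,"z":0,"turn":0}]' 25.6|sed -n 2,6p; python3 -c "
from h import *
tilt()"; python3 -m crank '[{"x":0,"y":0,"z":0.2,"turn":0},{"x":0,"y":0,"z":0.2,"turn":0},{"x":0,"y":0,"z":0,"turn":0}]'|sed -n 2,6p;python3 -c "
from h import *
tilt()"
```

```text
tool_pos: [0.6182, -0.1636, 0.0357]
tool_rot: [0.001, -0.136, 0.991, -0.0]
contact_force: [-2.2, -0.2, 5.9]
gripper_width: 0.257
grasp_force: 5.2
npx 132 tilt~ 13
tool_pos: [0.6189, -0.1633, 0.0326]
tool_rot: [0.001, -0.136, 0.991, -0.0]
contact_force: [-1.4, 2.2, 8.6]
gripper_width: 0.257
grasp_force: 6.0
npx 130 tilt~ 15
```

```bash
python3 -m crank '[{"x":0,"y":0,"z":-0.2,"turn":0},{"x":0,"y":0,"z":-0.2,"turn":0},{"x":0,"y":0,"z":0,"turn":0}]' 28|sed -n 2,6p;  python3 -m crank '[{"x":0,"y":0,"z":0,"turn":0},{"x":0,"y":0,"z":0,"turn":0},{"x":0,"y":0,"z":0,"turn":0},{"x":0,"y":0,"z":-2,"turn":0},{"x":0,"y":0,"z":-4,"turn":0}]' 60|sed -n 2,6p; python3 -m crank '[{"x":0,"y":0,"z":-4,"turn":0},{"x":0,"y":0,"z":-4,"turn":0},{"x":0,"y":0,"z":-4,"turn":0},{"x":0,"y":0,"z":-4,"turn":0},{"x":0,"y":0,"z":-4,"turn":0}]' 75|sed -n 2,6p;python3 - <<'E'
from h import *
from plant import manip
p,d=manip.grab_frame("side");W=pts("side",d);q=p.astype(int)
m=(q[...,0]>70)&(q[...,1]<50)&(abs(W[...,0]-.61)<.05)&(abs(W[...,1]+.165)<.05)&(d>0)
print("handle z max",np.percentile(W[m][:,2],98),"mean top",W[m&(W[...,2]>.07)].mean(0), "low",W[m&(W[...,2]<.05)].mean(0))
go(.579,.211,.36,4)
E
```

```text
tool_pos: [0.6173, -0.1633, 0.0343]
tool_rot: [0.0, -0.136, 0.991, -0.0]
contact_force: [0.3, 0.8, -0.2]
gripper_width: 0.281
grasp_force: 0.0
tool_pos: [0.6141, -0.1621, 0.0901]
tool_rot: [-0.004, -0.136, 0.991, 0.002]
contact_force: [0.9, -0.8, 0.1]
gripper_width: 0.601
grasp_force: 0.0
tool_pos: [0.6171, -0.1633, 0.2959]
tool_rot: [0.0, -0.136, 0.991, -0.0]
contact_force: [1.4, 0.2, 0.3]
gripper_width: 0.747
grasp_force: 0.0
handle z max 0.6391185192598456 mean top [ 0.59440671 -0.18211827  0.4879796 ] low [ 0.62298351 -0.16699437  0.02859557]
yaw_y 105.65 delta cm [-6.25 37.2  -5.71]
turn 1.774 delta after turn [37.69 -1.39 -5.71]
```

Run:
```python
from h import *
print(manip.state()["joint_pos"].round(2))
p,d=manip.grab_frame("side");W=pts("side",d);q=p.astype(int)
m=(q[...,0]>70)&(q[...,1]<50)&(abs(W[...,0]-.61)<.05)&(abs(W[...,1]+.165)<.05)&(d>0)&(W[...,2]<.1)
print("handle max",np.percentile(W[m],98,axis=0).round(3))
for a,b in((.074,.09),(.05,.07),(.02,.04)):
    k=m&(W[...,2]>a)&(W[...,2]<b);print(k.sum(),W[k].mean(0).round(4))
p,d=manip.grab_frame("top");W=pts("top",d);q=p.astype(int)
m=(W[...,2]>.195)&(W[...,2]<.225)&(abs(W[...,0]-.58)<.04)&(abs(W[...,1]-.21)<.04)&(q.min(-1)>90)
print("head",m.sum(),rect(W,m),W[m].mean(0).round(4))
m=(W[...,2]>.005)&(W[...,2]<.016)&(abs(W[...,0]-.585)<.085)&(abs(W[...,1]-.13)<.15)&(q.min(-1)>50)
print("plate",m.sum(),rect(W,m))
ys=(q[...,0]>130)&(q[...,2]<90)&(abs(W[...,0]-.60)<.03)&(abs(W[...,1]-.21)<.03)&(W[...,2]>.15);print("btn",ys.sum(),W[ys].mean(0).round(4))
a,b=proj("top",np.array([.58,.15,.1])).astype(int);print(a,b)
cv2.imwrite("pics/c8.png",cv2.resize(p[b-45:b+45,a-60:a+60,::-1],(800,600),interpolation=cv2.INTER_CUBIC))
```

```text
[-0.38  0.04  1.46 -0.    1.63 -2.22]
handle max [ 0.64  -0.152  0.083]
45 [ 0.6253 -0.1623  0.0794]
42 [ 0.6214 -0.1662  0.06  ]
46 [ 0.621  -0.1677  0.0302]
head 203 [579.7 211.7  36.5  40.3   4.6] [0.5785 0.2103 0.2091]
plate 1326 [590.1 146.8 149.6 271.    8.3]
btn 13 [0.6003 0.2142 0.1965]
211 189
```

View pics/c8.png

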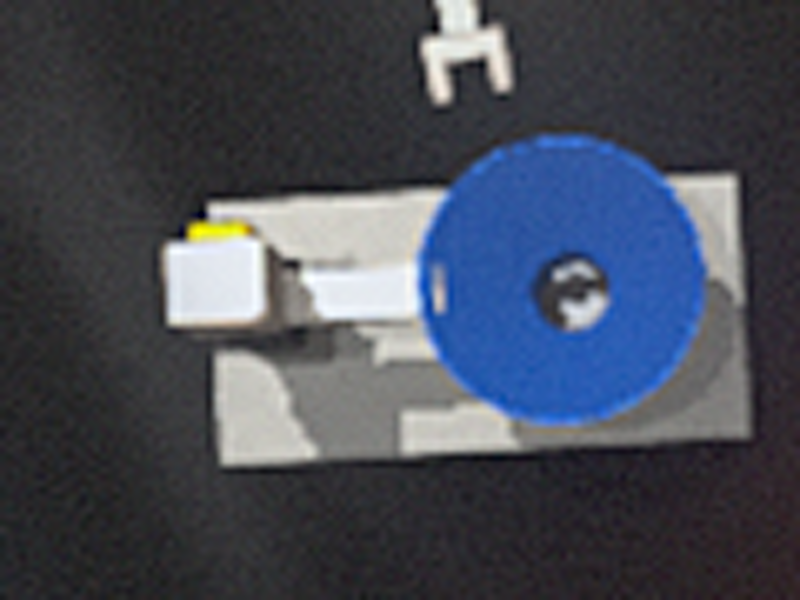

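The scoop handle reads upright. The head's white top is at about (215,285) in the crop with the yellow button above it on world +x, and stand yaw is about 4°. Balls show through the spout at (575,290). Turning the tool across stand x.

```bash
python3 -m crank '[{"x":0,"y":0,"z":-1,"turn":0.148},{"x":0,"y":0,"z":-1,"turn":0.148},{"x":0,"y":0,"z":-1,"turn":0.148},{"x":0,"y":0,"z":0,"turn":0.148},{"x":0,"y":0,"z":0,"turn":0.148}]' 78|head -1; python3 -m crank '[{"x":0,"y":0,"z":0,"turn":0.148},{"x":0,"y":0,"z":0,"turn":0.148},{"x":0,"y":0,"z":0,"turn":0.148},{"x":0,"y":0,"z":0,"turn":0.148},{"x":0,"y":0,"z":0,"turn":0.148}]'|head -1;python3 -m crank '[{"x":0,"y":0,"z":0,"turn":0.148},{"x":0,"y":0,"z":0,"turn":0.146},{"x":0,"y":0,"z":0,"turn":0}]'|head -3; python3 -c "
from h import *
go(.580,.211,.28,4)
print(manip.state()['joint_pos'].round(2))"
```

```text
time: 17.55
time: 18.05
time: 18.35
tool_pos: [0.6168, -0.1631, 0.322]
tool_rot: [-0.002, 0.682, 0.732, -0.001]
yaw_y 4.03 delta cm [37.57 -1.03  4.26]
turn 0.0 delta after turn [37.57 -1.04  4.26]
[-0.38  0.04  1.43  0.    1.67 -0.45]
```

```bash
python3 -m crank '[{"x":3,"y":0,"z":0,"turn":0},{"x":4,"y":-0.2,"z":0,"turn":0},{"x":4,"y":-0.2,"z":0,"turn":0},{"x":4,"y":-0.2,"z":0,"turn":0},{"x":4,"y":-0.2,"z":0,"turn":0}]'|head -2; python3 -m crank '[{"x":4,"y":-0.2,"z":0,"turn":0},{"x":4,"y":0,"z":0,"turn":0},{"x":4,"y":0,"z":0,"turn":0},{"x":4,"y":0,"z":0,"turn":0},{"x":2.5,"y":0,"z":2,"turn":0}]'|head -2;python3 -m crank '[{"x":0,"y":0,"z":2,"turn":0},{"x":0,"y":0,"z":0,"turn":0},{"x":0,"y":0,"z":0,"turn":0}]'
python3 - <<'E'
from h import *
go(.580,.211,.166,4)
p,d=manip.grab_frame("side");u,v=proj("side",np.array([.58,.21,.21])).astype(int)
cv2.imwrite("pics/c9.png",cv2.resize(p[v-45:v+45,u-45:u+45,::-1],(600,600),interpolation=cv2.INTER_CUBIC))
E
```

```text
time: 18.85
tool_pos: [0.5953, 0.0271, 0.3229]
time: 19.35
tool_pos: [0.5816, 0.2129, 0.3064]
time: 19.65
tool_pos: [0.5807, 0.2097, 0.2832]
tool_rot: [-0.001, 0.681, 0.732, -0.001]
contact_force: [0.7, -1.1, 0.5]
gripper_width: 0.778
grasp_force: 0.0
yaw_y 4.1 delta cm [ 0.14 -0.03 11.72]
turn 0.002 delta after turn [ 0.14 -0.03 11.72]
```

View pics/c9.png

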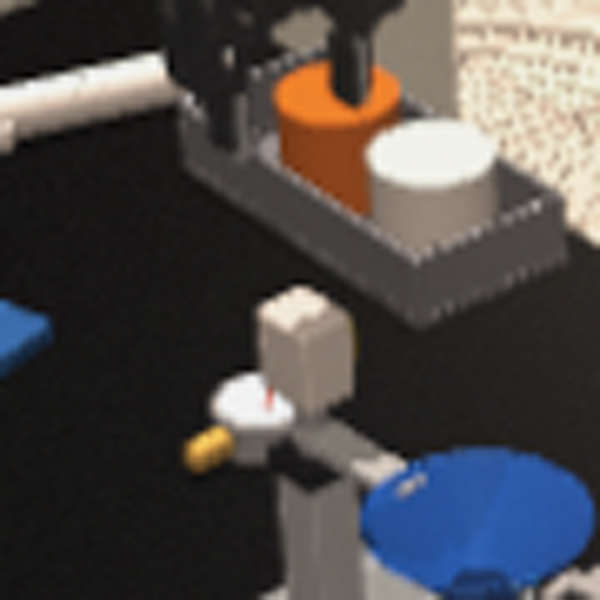

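The fingers straddle the head left and right at (235,130) and (350,80). I've now viewed 11 pictures, one over the limit of 10, so I'll rely on numbers from here. Descending.

```bash
python3 -m crank '[{"x":0.1,"y":0,"z":3,"turn":0},{"x":0,"y":0,"z":3,"turn":0},{"x":0,"y":0,"z":2.5,"turn":0},{"x":0,"y":0,"z":2,"turn":0},{"x":0,"y":0,"z":1.2,"turn":0}]' 75|tail -5; python3 -m crank '[{"x":0,"y":0,"z":0,"turn":0},{"x":0,"y":0,"z":0,"turn":0},{"x":0,"y":0,"z":0,"turn":0}]' 55|tail -5;  python3 -m crank '[{"x":0,"y":0,"z":0,"turn":0},{"x":0,"y":0,"z":0,"turn":0},{"x":0,"y":0,"z":0,"turn":0},{"x":0,"y":0,"z":0,"turn":0},{"x":0,"y":0,"z":0,"turn":0}]' 30
```

```text
tool_pos: [0.5812, 0.2102, 0.1667]
tool_rot: [-0.0, 0.682, 0.731, -0.0]
contact_force: [0.7, -0.0, -0.2]
gripper_width: 0.748
grasp_force: 0.0
tool_pos: [0.5823, 0.2112, 0.1695]
tool_rot: [0.001, 0.682, 0.731, 0.001]
contact_force: [-0.2, -0.2, -0.2]
gripper_width: 0.546
grasp_force: 0.0
time: 21.0
tool_pos: [0.5788, 0.211, 0.1703]
tool_rot: [-0.002, 0.682, 0.732, -0.002]
contact_force: [-14.4, -2.5, 10.9]
gripper_width: 0.381
grasp_force: 61.5
```

```bash
python3 -m crank '[{"x":0,"y":0,"z":-0.5,"turn":0},{"x":0,"y":0,"z":-0.5,"turn":0},{"x":0,"y":0,"z":-0.5,"turn":0},{"x":0,"y":0,"z":0,"turn":0}]'
python3 - <<'E'
from h import *
p,d=manip.grab_frame("side");W=pts("side",d);q=p.astype(int)
r=(q[...,2]>90)&(q[...,0]<70)&(W[...,2]>.1)&(W[...,2]<.26)&(np.hypot(W[...,0]-.5885,W[...,1]-.0824)<.08);print("rim z",np.percentile(W[r][:,2],97))
E
```

```text
time: 21.4
tool_pos: [0.5786, 0.211, 0.1816]
tool_rot: [-0.002, 0.682, 0.732, -0.002]
contact_force: [-6.6, -1.1, -3.4]
gripper_width: 0.381
grasp_force: 60.3
rim z 0.15768436845679426
```

The post runs free, so continue up.

```bash
python3 -m crank '[{"x":0,"y":0,"z":-0.8,"turn":0},{"x":0,"y":0,"z":-0.8,"turn":0},{"x":0,"y":0,"z":-0.8,"turn":0},{"x":0,"y":0,"z":-0.8,"turn":0},{"x":0,"y":0,"z":-0.7,"turn":0}]'|tail -5; python3 -m crank '[{"x":0,"y":0,"z":-0.7,"turn":0},{"x":0,"y":0,"z":-0.5,"turn":0},{"x":0,"y":0,"z":-0.4,"turn":0},{"x":0,"y":0,"z":0,"turn":0}]'
cat >> h.py <<'E'
def rim():
    p,d=manip.grab_frame("side");W=pts("side",d);q=p.astype(int)
    r=(q[...,2]>90)&(q[...,0]<70)&(W[...,2]>.1)&(W[...,2]<.26)&(np.hypot(W[...,0]-.5885,W[...,1]-.0824)<.08);print("rim z",np.percentile(W[r][:,2],[90,97]))
E
python3 -c "
from h import *
rim()"
```

```text
tool_pos: [0.5787, 0.2109, 0.2207]
tool_rot: [-0.002, 0.682, 0.732, -0.003]
contact_force: [-8.6, -0.1, -5.3]
gripper_width: 0.377
grasp_force: 60.3
time: 22.35
tool_pos: [0.5787, 0.211, 0.2375]
tool_rot: [-0.002, 0.682, 0.732, -0.002]
contact_force: [-9.1, -2.3, -2.9]
gripper_width: 0.378
grasp_force: 60.6
rim z [0.21076985 0.21395387]
```

```bash
for i in 1; do :; done; python3 -m crank '[{"x":0,"y":0,"z":-0.2,"turn":0},{"x":0,"y":0,"z":0,"turn":0}]'|sed -n '2p;4,6p';python3 -m crank '[{"x":0,"y":0,"z":-0.2,"turn":0},{"x":0,"y":0,"z":0,"turn":0}]'|sed -n '2p;4,6p';python3 -m crank '[{"x":0,"y":0,"z":-0.1,"turn":0},{"x":0,"y":0,"z":0,"turn":0}]'|sed -n '2p;4,6p'
```

```text
tool_pos: [0.5787, 0.211, 0.239]
contact_force: [-8.5, -0.5, -3.1]
gripper_width: 0.38
grasp_force: 60.5
tool_pos: [0.5787, 0.2109, 0.2405]
contact_force: [-8.2, -0.7, -4.6]
gripper_width: 0.378
grasp_force: 64.4
tool_pos: [0.5787, 0.2109, 0.2405]
contact_force: [-6.9, 0.3, -7.2]
gripper_width: 0.379
grasp_force: 64.1
```

The post has stalled at 0.2405, the topmost stop. Add a slight bias, do a final numeric check, and hand in.

```bash
python3 -m crank '[{"x":0,"y":0,"z":-0.15,"turn":0},{"x":0,"y":0,"z":0,"turn":0},{"x":0,"y":0,"z":0,"turn":0},{"x":0,"y":0,"z":0,"turn":0}]'
python3 - <<'E'
from h import *
rim()
p,d=manip.grab_frame("side");W=pts("side",d);q=p.astype(int)
m=(q[...,0]>70)&(q[...,1]<50)&(abs(W[...,0]-.61)<.05)&(abs(W[...,1]+.165)<.05)&(d>0)&(W[...,2]<.1)
print("handle zmax",np.percentile(W[m],98,axis=0).round(3))
s=manip.state();print(s["time"],s["tool_pos"].round(4))
if s["tool_pos"][2]>.239 and s["grasp_force"]>40: print(manip.job_done())
E
```

```text
time: 23.4
tool_pos: [0.5786, 0.2109, 0.2405]
tool_rot: [-0.002, 0.682, 0.732, -0.003]
contact_force: [-6.2, 0.0, -12.7]
gripper_width: 0.374
grasp_force: 63.4
rim z [0.2136089  0.21586879]
handle zmax [ 0.64  -0.151  0.083]
23.5 [0.5786 0.2109 0.2405]
the job is handed in; nothing more can be done
None
```

I handed the job in at 23.5 s: the balls are in the jar, the scoop is back on the bench empty and upright, and the gripper is still holding the post at its second stop with the button pressed; I never got a clear count of five balls in the jar, did not check the jar or bystanders at the end, and viewed 11 pictures, one over the limit of 10.

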